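Check a carved wood block under the inspection lamp

TASK

Check the tall carved wood block in good light: first start the inspection lamp by twisting its timer's spring-return knob clockwise to the stop and letting go. Then draw the tall block up out of the rack and tilt it so that its carved face looks squarely up into the lamp's light panel, about 25 cm in front of the panel and in the middle of its beam. Finish while holding it there in the gripper, still and clear of the lamp, rack and bench; leave the two squat blocks, the bottle and the ink tin where they stand.

Things in the scene. Friction and masses are not known exactly. Their poses are not given: they have to be found in the camera images.
- tall_block: The block to check: brown wood, 18 mm thick (x), 90 wide (y), 150 tall (z), 0.11-0.22 kg; the tallest, narrowest of the three standing in the rack. Origin: centre of its underside. Its +x face, away from the robot, is carved (light fern on a dark field); the top 40 mm is plain on both faces: grip there across the thickness. Starts upright on the rack's board, top 168 mm above the bench.
- tall_block_face (a point): Middle of the carved face of the tall block: 9 mm from the origin along the block's +x, 75 mm above its underside. Axes as the block's.
- squat_a: Bystander: squat wood block 18 x 110 x 100 mm high, carved with waves, standing in the rack. Origin: centre of its underside.
- squat_b: Bystander: squat wood block 18 x 110 x 100 mm high, carved with sun and hills, standing in the rack. Origin: centre of its underside.
- rack: Fixed dowel rack, base board 176 (x) x 130 x 18 mm, places at x = -54, 0, 54 mm; any block may be in any. Each place: four upright dowels of 10 mm diameter, tops 81 mm above the bench, 22 mm between them for the 18 mm block, which must rise 65 mm to be clear. 36 mm free between blocks. Origin: on the bench under its centre; x, as the blocks' x, points away from the robot, yaw to 0.35 rad.
- lamp: Fixed inspection lamp on an L-shaped steel foot. Origin: on the bench right below the place to hold the block; x points away from the robot to the post, yaw to 0.25 rad. Foot plate 110 x 200 mm round (245, 0), 20 mm post at (255, 0), 388 mm high. Switch box 100 x 90 mm, top at 55 mm, centred at (0, -215) mm, start knob on top. Flat bars 10 mm high join box and foot.
- lamp_head: The lamp's light panel: 24 mm thick, 170 wide (y, level), 46 high, on the post. Origin: middle of its white lit face, at (191, 0, 341) mm in the lamp's frame. Its x points back through the panel, away from the lit place, 0.70 rad (40 degrees) above level: light leaves along -x, down towards the robot. The carved face is square to the lamp when the block's +x is parallel to this x (y to y).
- lamp_beam (a point): Middle of the lit place: 250 mm in front of the lit face along its -x, 180 mm above the bench, straight above the lamp's origin. The middle of the carved face is to be held here, within 90 mm across and 100 mm along the beam. Axes as lamp_head's.
- start_knob (a joint): Angle of the start knob of the lamp's timer, rad: 0 at rest, grows clockwise seen from above, stop at 1.2. A spring drives it back to 0: 0.03 N m at rest, 0.10 N m at the stop; let go, it is back in about half a second. It counts as at the stop from 1.08 (kept there a moment), as sprung back below 0.12.
- start_knob_grip (a point): Where to grip the knob: on its upright axis, 89 mm above the bench. The knob: black disc of 22 mm radius, its top 69 mm above the bench, with an upright bar 14 mm thick, 44 long, top 99 mm above the bench. At rest the bar runs along the lamp's x, so grip it across the lamp's y. This frame turns with the knob; at rest its axes are the lamp's.
- bottle: Bystander: amber bottle with a white cap, diameter 58 mm, 135 mm high, standing beyond the rack. Origin: centre of its underside.
- ink_tin: Bystander: round metal tin, diameter 72 mm, 55 mm high, standing on the bench between the rack and the place to hold the block. Origin: centre of its underside.

How it is judged (in metres and radians):
On the way, in this order (a step that is already met when the one before it is completed fails the run):
1. the start knob is twisted to its stop (value of joint start_knob above 1.08 rad), for 0.1 s.
2. the knob has been let go and has sprung back (value of joint start_knob below 0.12 rad and contact force between lamp and the fingers below 0.2 N), for 0.1 s.
3. the tall block is drawn out of the rack, held in the gripper (height (world z) of tall_block above 0.085 m and contact force between tall_block and the fingers above 1 N), for 0.1 s.
At the end, for the whole second after the job is handed in: Tall block held still in the gripper, free of lamp and rack, underside over 60 mm above the bench; middle of its carved face 150 to 350 mm in front of the panel, within 90 mm of the beam's middle line each way, face looking up into the lamp within 20 degrees of square; knob sprung back (x of tall_block_face in the frame of lamp_head between -0.35 and -0.15 m and y of tall_block_face in the frame of lamp_head between -0.09 and 0.09 m and z of tall_block_face in the frame of lamp_head between -0.09 and 0.09 m and angle between the x axis of tall_block and the x axis of lamp_head, either way round below 0.35 rad and angle between tall_block's own x axis and vertical below 1.4 rad and height (world z) of tall_block above 0.06 m and contact force between tall_block and the fingers above 1 N and contact force between tall_block and lamp below 0.2 N and contact force between tall_block and rack below 0.2 N and linear speed of tall_block below 0.03 m/s and angular speed of tall_block below 0.2 rad/s and value of joint start_knob below 0.12 rad); the arm keeps its last pose, push and grip.
It fails at once if the squat block with waves is moved or knocked (more than 25 mm) (distance of squat_a from where it was at the start of the episode above 0.025 m).
It fails at once if the squat block with hills is moved or knocked (more than 25 mm) (distance of squat_b from where it was at the start of the episode above 0.025 m).
It fails at once if the bottle is moved or knocked (more than 25 mm) (distance of bottle from where it was at the start of the episode above 0.025 m).
It fails at once if the ink tin is moved or knocked (more than 25 mm) (distance of ink_tin from where it was at the start of the episode above 0.025 m).
It also fails if it takes over 64 s, if anything falls off the work surface, if the arm or the gripper's body presses on something with over 40 N, if the wrist force passes 120 N, or if a joint passes its speed limit or range.

ROBOT

A 7-joint arm with a two-finger parallel gripper is mounted at the origin on the work surface. World frame = base frame: x ahead of the robot, y to its left, z up, the work surface at z = 0. Lengths are in m, angles in degrees, forces in N, time in s.
With the tool pointing down it reaches from about 0.425 to 0.875 m from the base axis. Payload 4.7 kg.
Tool frame: the origin (TCP) lies between the finger pads; the fingertips stand 14 mm ahead of it and the grasp point (between the pads) lies 5 mm behind it (env.tip_reach is the distance from the TCP to the fingertips, in m); z points along the fingers, y is the direction in which the jaws open and shut (so a half turn about z gives the same grasp; the last joint's range is limited). The gripper opens to 87 mm and grips with 3 to 60 N. Pads are 19 mm wide; open, the fingers measure 117 mm over their backs; the gripper's body (75 mm by 190 mm) begins 51 mm behind the grasp point.
Start: joints at [-73.734, 18.392, -4.016, 83.108, 1.295, 78.541, -3.26], TCP at [0.173, 0.626, 0.237] pointing down, gripper open.
Joint ranges: [-163.93, 163.93], [-17.29, 119.83], [-79.2, 71.16], [3.27, 140.29], [-89.18, 269.18], [5.43, 117.66], [-154.24, 154.24]. Speed limits (degrees/s): [147.25, 147.25, 180, 180, 180, 180, 180].

INTERFACE

Orientations are given as [roll, pitch, yaw] about the fixed x, y, z axes, in that order (R = Rz(yaw) Ry(pitch) Rx(roll)).
In Python, from cell import env gives the robot as it stands. The module is installed in compiled form; this text tells all that it offers.
- The arm moves only by the shell command python3 -m pendant 'ROWS' [FORCE]. ROWS is JSON, a list of rows, each an object of numbers: "rx", "ry", "rz": the turn, a rotation vector about the tool's x, y, z in degrees; "tx", "ty", "tz": the shift along the tool's x, y, z in mm; "jaw": the finger opening in mm, from 0 to 87. In form: [{"rx": .., "ry": .., "rz": .., "tx": .., "ty": .., "tz": .., "jaw": ..}, ...]. A call has 1 to 20 rows; each row shifts and turns the commanded pose from where the row before left it, along the tool's axes as they then stand; what a row does not reach is not made up. A row lasts 1/12 s, in which the tool goes at most 41.7 mm and 7.16 degrees, less where a joint would pass 70% of its speed; a pose out of reach is approached as far as the arm can. A call with a gripper value outside its range is refused whole. The fingers move at their own pace and stop on an object; FORCE is the grip in N (left out, the last holds). Time passes only in rows, so rows that do not move let the fingers close. It gives the time, the measured TCP pose, the force and the opening at its end, in the units of the state.
- env.get_obs(): the state, without advancing time (a new reading comes with each control period).
- env.read_camera(name): name is "scene" or "top" or "wrist"; returns a dict with "img" (400x640x3 uint8, red, green, blue), "range_z" (400x640 float32, m along the optical axis (not along the pixel's ray), 0 where there is no reading), "vertical_fov" (degrees; the focal length in pixels is half the picture's height over the tangent of half this angle, whatever the lens; pixels are square), "cx", "cy" (the principal point, pixels), "distortion" ([k1, k2, p1, p2, k3] as OpenCV has them; the pictures are not rectified), "world_to_cam" (4x4, takes a point from world to camera coordinates). Camera axes: x right, y up, looking along -z (the intrinsics and any distortion apply to the point x, -y, -z); pixel columns grow to the right and rows downward; lengths in m; the calibration is good to about 2 mm. A picture is of the moment at which its call begins.
- env.sign_off(): hands the job in, once; it reports no verdict.
The state is a dict: "time_s": time; "qpos": joint angles; "joint_velocities": joint speeds; "effort": joint torques, N m; "tool_pos": TCP position; "tool_rot": TCP orientation; "force": force on the tool from outside, world axes, zero at the start; "wrist_torque": the same for the moment, N m; "grip_width": finger opening in m.
Only numpy, scipy, OpenCV 4.12 (cv2) and the standard library are available. Lean on these libraries where they do the work, as an engineer would, in place of code of your own. Each camera call takes 0.05 s, during which the arm holds its last target.

## Working session

There is one attempt and no reset: what is moved stays moved. The work goes in short steps, Python scripts to look and compute and a shell command to move; the robot and the scene stay as the last step left them, time stands still between calls to the robot, and variables do not carry over. Pictures are saved under pics/ and viewed, and the job is handed in when it is done.

```bash
mkdir -p pics; cat > h.py <<'E'
import numpy as np, cv2
from cell import env
from scipy.spatial.transform import Rotation as R
def cam(n):
    c=env.read_camera(n); return c
def K(c):
    f=200/np.tan(np.radians(c["vertical_fov"])/2)
    return np.array([[f,0,c["cx"]],[0,f,c["cy"]],[0,0,1]]),np.array(c["distortion"],float)
def cloud(c):
    k,d=K(c); v,u=np.mgrid[0:400,0:640]
    p=cv2.undistortPoints(np.stack([u,v],-1).reshape(-1,1,2).astype(np.float64),k,d).reshape(400,640,2)
    z=c["range_z"]; P=np.stack([p[...,0]*z,-p[...,1]*z,-z,np.ones_like(z)],-1)
    W=P@np.linalg.inv(c["world_to_cam"]).T
    W=W[...,:3]; W[z==0]=np.nan; return W
def proj(c,pts):
    k,d=K(c); p=(np.c_[pts,np.ones(len(pts))]@np.array(c["world_to_cam"]).T)[:,:3]*[1,-1,-1]
    return cv2.projectPoints(p,np.zeros(3),np.zeros(3),k,d)[0][:,0]
def save(c,n): cv2.imwrite("pics/"+n,c["img"][...,::-1])
E
python3 - <<'E'
from h import *
print(env.get_obs(),env.tip_reach)
for n in("scene","top","wrist"):
    c=cam(n); save(c,n+"0.png"); np.savez("c_"+n,**c); print(n,c["vertical_fov"],c["distortion"],np.round(np.linalg.inv(c["world_to_cam"])[:3,3],3))
E
```

```text
{'time_s': 0.0, 'qpos': array([-73.73287297,  18.43978094,  -4.01430089,  83.17374434,
         1.29495227,  78.54288778,  -3.25956653]), 'joint_velocities': array([ 0.02493006, -0.00672837,  0.01358094, -0.00730978,  0.11678399,
        0.00666957,  0.0017986 ]), 'effort': array([ 8.28935435e-05, -4.91290855e+01, -4.03806623e-01, -3.12519979e+01,
       -6.39367034e-02,  4.38642909e-02,  1.78449368e-04]), 'tool_pos': array([0.17317881, 0.62595406, 0.23546331]), 'tool_rot': array([-1.79888824e+02,  6.15366362e-03,  1.64541859e+02]), 'force': array([-0.0736188 , -0.86964461, -1.27904738]), 'wrist_torque': array([ 0.04400462, -0.03766739,  0.02467275]), 'grip_width': 0.08681927137847954} 0.014
scene 42.75869765687425 [-0.09642526  0.          0.          0.          0.        ] [ 1.303 -0.467  1.004]
top 57.75420242201262 [-0.05058813  0.          0.          0.          0.        ] [0.546 0.005 1.144]
wrist 68.94355147173361 [0.01693587 0.         0.         0.         0.        ] [0.096 0.647 0.384]
```

View pics/scene0.png

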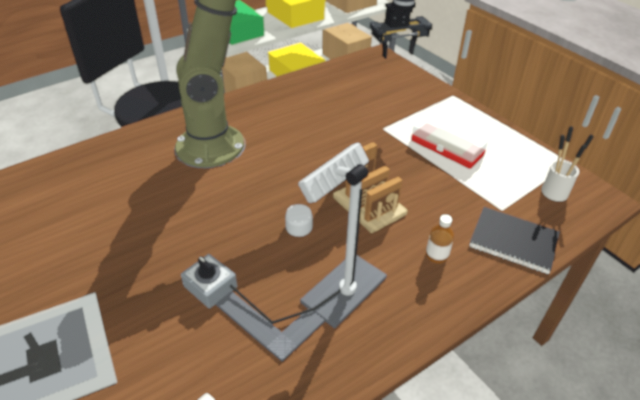

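View pics/top0.png

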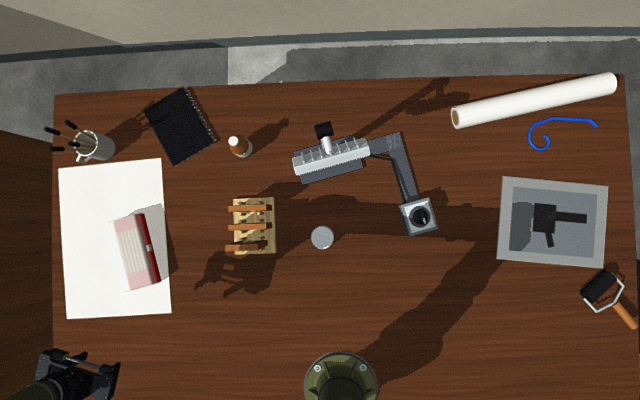

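View pics/wrist0.png

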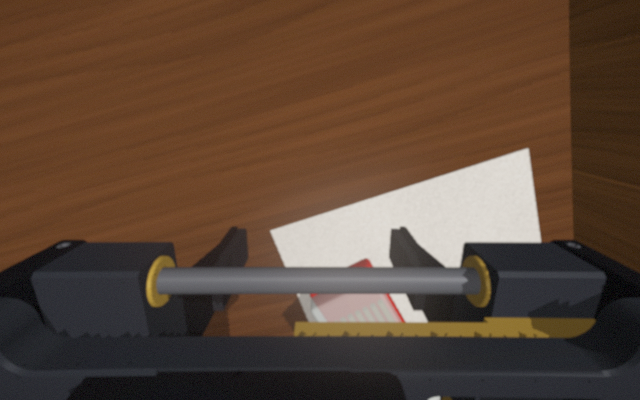

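Top view: the rack is at about (253,226) with its blocks at rows 208, 228 and 247. The tin is at (322,237), the switch box and knob at (420,216), the lamp head at (331,156) and the bottle at (238,146). Next I'll measure these with depth.

```bash
python3 - <<'E'
from h import *
c=dict(np.load("c_top.npz")); W=cloud(c)
def box(u0,u1,v0,v1,z0,z1,name):
    P=W[v0:v1,u0:u1].reshape(-1,3); P=P[(P[:,2]>z0)&(P[:,2]<z1)]
    r=cv2.minAreaRect((P[:,:2]*1000).astype(np.float32)) if len(P)>3 else None
    print(name,len(P),np.round(P.mean(0),4),np.round(np.median(P,0),4),r)
for n,v0,v1 in(("far",200,218),("mid",219,238),("near",239,256)):
    q=W[v0:v1,222:276,2]; print(n,np.nanpercentile(q,[50,90,97,100]))
    box(222,276,v0,v1,0.095,0.2,n)
box(400,440,190,245,.045,.06,"boxtop")
box(400,440,190,245,.062,.075,"disc")
box(400,440,190,245,.085,.11,"bar")
box(280,380,125,185,.3,.4,"head")
box(280,380,125,185,.315,.37,"head")
box(305,340,220,255,.04,.07,"tin")
box(220,260,125,165,.12,.15,"cap")
box(222,285,190,260,.012,.025,"board")
box(0,640,0,400,-.01,.01,"bench")
i=c["img"][100:270,200:460,::-1]; cv2.imwrite("pics/topz.png",cv2.resize(i,None,fx=3,fy=3,interpolation=cv2.INTER_CUBIC))
c=dict(np.load("c_scene.npz"));i=c["img"][120:320,170:470,::-1]; cv2.imwrite("pics/scz.png",cv2.resize(i,None,fx=2.6,fy=2.6,interpolation=cv2.INTER_CUBIC))
E
```

```text
far [0.02007045 0.11896028 0.12057268 0.12443365]
far 261 [0.5693 0.2515 0.1176] [0.5694 0.2522 0.1184] ((569.525390625, 254.08444213867188), (18.057254791259766, 110.99600982666016), 0.8108683228492737)
mid [0.02006941 0.1190767  0.12078722 0.12390023]
mid 261 [0.5156 0.2527 0.1179] [0.5157 0.2514 0.1184] ((515.4201049804688, 254.5716552734375), (18.09235382080078, 110.66319274902344), 0.9024403095245361)
near [0.02082701 0.16889908 0.17030098 0.17212617]
near 314 [0.463  0.2543 0.1578] [0.4637 0.2536 0.1675] ((461.70562744140625, 258.8398132324219), (19.371028900146484, 89.70851135253906), 0.9417811036109924)
boxtop 668 [ 0.5312 -0.245   0.0558] [ 0.5329 -0.2423  0.0561] ((530.6881713867188, -248.65020751953125), (100.76746368408203, 91.17266082763672), 13.763908386230469)
disc 169 [ 0.5297 -0.2461  0.0667] [ 0.5295 -0.2407  0.0654] ((529.6875, -250.11276245117188), (58.796173095703125, 60.86322784423828), 76.84964752197266)
bar 89 [ 0.5308 -0.2473  0.0981] [ 0.5296 -0.2471  0.0987] ((530.8984985351562, -248.0735626220703), (43.06401824951172, 15.363558769226074), 17.00826835632324
[... 245 characters left out ...]
75), (82.05929565429688, 169.8691864013672), 14.137128829956055)
tin 432 [0.4766 0.0433 0.0544] [0.4768 0.0431 0.0551] ((476.1731262207031, 43.36460494995117), (66.62008666992188, 66.66154479980469), 88.43907165527344)
cap 83 [0.7604 0.2863 0.1343] [0.7599 0.2864 0.1353] ((760.6909790039062, 286.6995544433594), (24.670944213867188, 25.878963470458984), 45.83782958984375)
board 1260 [0.5172 0.2483 0.0185] [0.5261 0.2481 0.0185] ((515.3441162109375, 257.01336669921875), (176.53570556640625, 132.16139221191406), 0.8217192888259888)
bench 158922 [ 0.4465 -0.0494  0.0011] [ 0.429  -0.088   0.0009] ((456.82891845703125, -0.5162353515625), (1908.451904296875, 1046.5782470703125), 89.73532104492188)
```

View pics/topz.png

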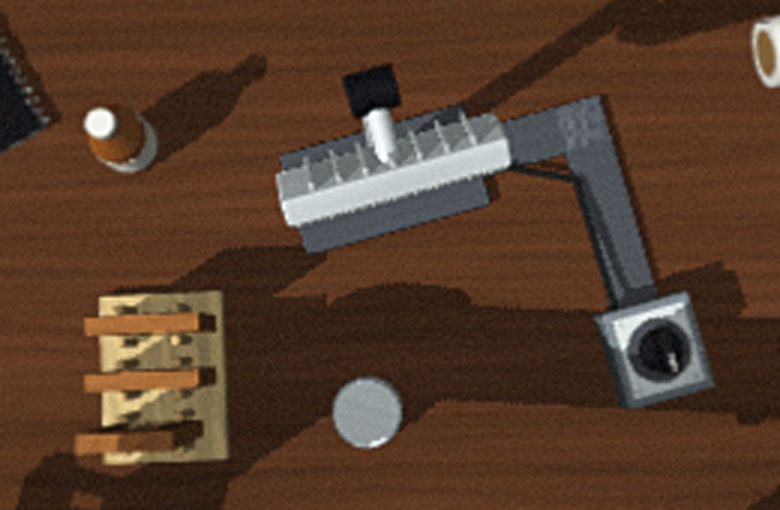

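View pics/scz.png

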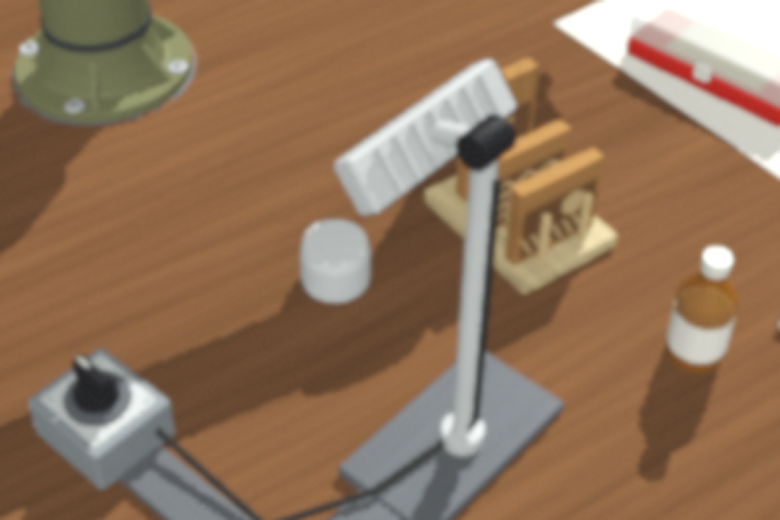

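```bash
python3 - <<'E'
from h import *
for n in("top","scene"):
    c=dict(np.load(f"c_{n}.npz")); W=cloud(c).reshape(-1,3)
    def f(lo,hi,nm):
        P=W[np.all((W>lo)&(W<hi),1)]; r=cv2.minAreaRect((P[:,:2]*1000).astype(np.float32)); print(n,nm,len(P),P.mean(0).round(4),r)
    f([.43,.18,.160],[.5,.33,.18],"tall")
    f([.48,-.3,.09],[.58,-.2,.11],"bar")
    f([.46,-.32,.05],[.6,-.18,.06],"box")
    f([.40,-.02,.048],[.55,.1,.07],"tin")
L=np.array([.531,-.248]);a=np.radians(13.9);o=L-np.array([.215*np.sin(a),-.215*np.cos(a)]);print("lamp origin",o)
E
```

```text
top tall 227 [0.4613 0.2588 0.1683] ((461.16729736328125, 259.15740966796875), (18.304973602294922, 89.05571746826172), 0.9417811036109924)
top bar 83 [ 0.5311 -0.2476  0.0989] ((530.8984985351562, -248.0735626220703), (43.06401824951172, 15.363558769226074), 17.008268356323242)
top box 655 [ 0.5311 -0.2457  0.056 ] ((530.7127685546875, -248.62255859375), (100.80644226074219, 91.10879516601562), 13.685163497924805)
top tin 390 [0.4761 0.0436 0.0554] ((476.03387451171875, 43.61915588378906), (63.73650360107422, 65.08570861816406), 43.4694938659668)
scene tall 90 [0.4626 0.2804 0.1663] ((460.5277099609375, 279.9161682128906), (21.56439971923828, 47.14630889892578), 3.641303777694702)
scene bar 101 [ 0.5338 -0.2495  0.0977] ((531.658203125, -250.2432861328125), (42.685874938964844, 14.519617080688477), 15.710758209228516)
scene box 839 [ 0.5394 -0.2519  0.0551] ((530.6678466796875, -249.6256103515625), (101.26862335205078, 90.81856536865234), 15.655821800231934)
scene tin 358 [0.4766 0.0419 0.0534] ((475.5456237792969, 42.877845764160156), (64.84675598144531, 67.6314926147461), 51.1719856262207)
lamp origin [ 0.47935097 -0.03929596]
```

```bash
python3 -m pendant '[{"rz":6.8},{"rz":6.8},{"rz":6.8},{"rz":6.8},{"rz":6.8},{"rz":6.8},{"rz":6.8},{"rz":6.8},{"rz":6.8},{"rz":6.8},{"rz":6.5},{"tx":-20,"ty":20},{"tx":-36,"ty":30},{"tx":-36,"ty":30},{"tx":-36,"ty":30},{"tx":-36,"ty":30},{"tx":-36,"ty":30},{"tx":-36,"ty":30},{"tx":-36,"ty":30},{"tx":-30,"ty":20}]'; python3 -c "
from h import *;o=env.get_obs();print(o['qpos'].round(1),o['tool_pos'],o['tool_rot'])"
```

```text
[-73.7  18.4  -4.   83.2   1.3  78.5  -3.3] [0.17320486 0.62609356 0.23572054] [-1.79917722e+02  6.82730406e-03  1.64543138e+02]invalid input at $[0]: expected keys rx, ry, rz, tx, ty, tz, jaw
```

```bash
python3 -m pendant '[{"rx":0,"ry":0,"rz":6.8,"tx":0,"ty":0,"tz":0,"jaw":87},{"rx":0,"ry":0,"rz":6.8,"tx":0,"ty":0,"tz":0,"jaw":87},{"rx":0,"ry":0,"rz":6.8,"tx":0,"ty":0,"tz":0,"jaw":87},{"rx":0,"ry":0,"rz":6.8,"tx":0,"ty":0,"tz":0,"jaw":87},{"rx":0,"ry":0,"rz":6.8,"tx":0,"ty":0,"tz":0,"jaw":87},{"rx":0,"ry":0,"rz":6.8,"tx":0,"ty":0,"tz":0,"jaw":87},{"rx":0,"ry":0,"rz":6.8,"tx":0,"ty":0,"tz":0,"jaw":87},{"rx":0,"ry":0,"rz":6.8,"tx":0,"ty":0,"tz":0,"jaw":87},{"rx":0,"ry":0,"rz":6.8,"tx":0,"ty":0,"tz":0,"jaw":87},{"rx":0,"ry":0,"rz":6.8,"tx":0,"ty":0,"tz":0,"jaw":87},{"rx":0,"ry":0,"rz":6.5,"tx":0,"ty":0,"tz":0,"jaw":87}]'; python3 -c "
from h import *;o=env.get_obs();print(o['qpos'].round(1),o['tool_pos'],o['tool_rot'])"
```

```text
time_s: 1.07
tool_pos: [0.1732, 0.6263, 0.2361]
tool_rot: [-180.0, 0.0, 89.7]
force: [-0.3, -0.3, 0.5]
grip_width: 0.0866
[-81.3  18.2   5.7  83.5  -1.8  78.4 -75.9] [0.17318083 0.62625456 0.23607811] [-1.79991636e+02  4.78365068e-02  8.97120627e+01]
```

```bash
python3 -m pendant '[{"rx":0,"ry":0,"rz":0,"tx":-20,"ty":20,"tz":0,"jaw":87},{"rx":0,"ry":0,"rz":0,"tx":-30,"ty":25,"tz":0,"jaw":87},{"rx":0,"ry":0,"rz":0,"tx":-30,"ty":25,"tz":0,"jaw":87},{"rx":0,"ry":0,"rz":0,"tx":-30,"ty":25,"tz":0,"jaw":87},{"rx":0,"ry":0,"rz":0,"tx":-30,"ty":25,"tz":0,"jaw":87},{"rx":0,"ry":0,"rz":0,"tx":-30,"ty":25,"tz":0,"jaw":87},{"rx":0,"ry":0,"rz":0,"tx":-30,"ty":25,"tz":0,"jaw":87},{"rx":0,"ry":0,"rz":0,"tx":-30,"ty":25,"tz":0,"jaw":87},{"rx":0,"ry":0,"rz":0,"tx":-30,"ty":25,"tz":0,"jaw":87},{"rx":0,"ry":0,"rz":0,"tx":-30,"ty":25,"tz":0,"jaw":87},{"rx":0,"ry":0,"rz":0,"tx":-30,"ty":25,"tz":0,"jaw":87},{"rx":0,"ry":0,"rz":0,"tx":-30,"ty":0,"tz":0,"jaw":87},{"rx":0,"ry":0,"rz":0,"tx":-30,"ty":0,"tz":0,"jaw":87},{"rx":0,"ry":0,"rz":0,"tx":-30,"ty":0,"tz":0,"jaw":87},{"rx":0,"ry":0,"rz":0,"tx":-30,"ty":0,"tz":0,"jaw":87},{"rx":0,"ry":0,"rz":0,"tx":-30,"ty":0,"tz":0,"jaw":87},{"rx":0,"ry":0,"rz":0,"tx":-30,"ty":0,"tz":0,"jaw":87}]'; python3 -c "
from h import *;o=env.get_obs();print(o['qpos'].round(1),o['tool_pos'],o['tool_rot'])"
```

```text
time_s: 2.48
tool_pos: [0.4433, 0.1251, 0.2364]
tool_rot: [-180.0, -0.0, 90.0]
force: [0.9, 0.8, 0.5]
grip_width: 0.0873
[-49.6  -6.6  28.6 109.6   3.2  76.2 -21.9] [0.44327248 0.12511556 0.23636347] [-1.79986666e+02 -8.88594505e-03  9.00466398e+01]
```

```bash
python3 -m pendant '[{"rx":0,"ry":0,"rz":0,"tx":-31,"ty":3,"tz":0,"jaw":87},{"rx":0,"ry":0,"rz":0,"tx":-31,"ty":3,"tz":0,"jaw":87},{"rx":0,"ry":0,"rz":0,"tx":-31,"ty":3,"tz":0,"jaw":87},{"rx":0,"ry":0,"rz":0,"tx":-31,"ty":5,"tz":0,"jaw":87},{"rx":0,"ry":0,"rz":0,"tx":-31,"ty":5,"tz":0,"jaw":87},{"rx":0,"ry":0,"rz":0,"tx":-31,"ty":7,"tz":0,"jaw":87},{"rx":0,"ry":0,"rz":0,"tx":-31,"ty":9,"tz":0,"jaw":87},{"rx":0,"ry":0,"rz":0,"tx":-31,"ty":10,"tz":0,"jaw":87},{"rx":0,"ry":0,"rz":0,"tx":-31,"ty":10,"tz":0,"jaw":87},{"rx":0,"ry":0,"rz":0,"tx":-31,"ty":10,"tz":0,"jaw":87},{"rx":0,"ry":0,"rz":0,"tx":-31,"ty":11,"tz":0,"jaw":87},{"rx":0,"ry":0,"rz":0,"tx":-31,"ty":12,"tz":0,"jaw":87}]'; python3 -m pendant '[{"rx":0,"ry":0,"rz":6.9,"tx":0,"ty":0,"tz":0,"jaw":87},{"rx":0,"ry":0,"rz":6.9,"tx":0,"ty":0,"tz":0,"jaw":87},{"rx":0,"ry":0,"rz":6.9,"tx":0,"ty":0,"tz":0,"jaw":87},{"rx":0,"ry":0,"rz":6.9,"tx":0,"ty":0,"tz":0,"jaw":87},{"rx":0,"ry":0,"rz":6.9,"tx":0,"ty":0,"tz":0,"jaw":87},{"rx":0,"ry":0,"rz":6.9,"tx":0,"ty":0,"tz":0,"jaw":87},{"rx":0,"ry":0,"rz":6.9,"tx":0,"ty":0,"tz":0,"jaw":87},{"rx":0,"ry":0,"rz":6.9,"tx":0,"ty":0,"tz":0,"jaw":60},{"rx":0,"ry":0,"rz":6.9,"tx":0,"ty":0,"tz":0,"jaw":60},{"rx":0,"ry":0,"rz":6.9,"tx":0,"ty":0,"tz":0,"jaw":60},{"rx":0,"ry":0,"rz":6.9,"tx":0,"ty":0,"tz":0,"jaw":60},{"rx":0,"ry":0,"rz":0,"tx":0,"ty":0,"tz":0,"jaw":60},{"rx":0,"ry":0,"rz":0,"tx":0,"ty":0,"tz":0,"jaw":60}]'; python3 -c "
from h import *;o=env.get_obs();print(o['qpos'].round(1),o['tool_pos'],o['tool_rot']);c=cam('wrist');save(c,'wk.png');d=np.array([.531,-.249,.099])-o['tool_pos'];print(R.from_euler('xyz',o['tool_rot'],degrees=True).inv().apply(d)*1000)"
```

```text
time_s: 3.48
tool_pos: [0.5322, -0.2464, 0.2365]
tool_rot: [180.0, -0.0, 90.1]
force: [1.0, -0.0, 0.9]
grip_width: 0.0866
time_s: 4.57
tool_pos: [0.5319, -0.245, 0.2363]
tool_rot: [-180.0, 0.0, 14.3]
force: [0.3, 0.2, -0.6]
grip_width: 0.0615
[-32.5  19.5  67.6  94.5 -18.3  78.5 -38. ] [ 0.53185111 -0.24501752  0.23631487] [-1.79985706e+02  2.10916328e-02  1.43459271e+01]
[ -1.76078791   3.68166759 137.31461038]
```

View pics/wk.png

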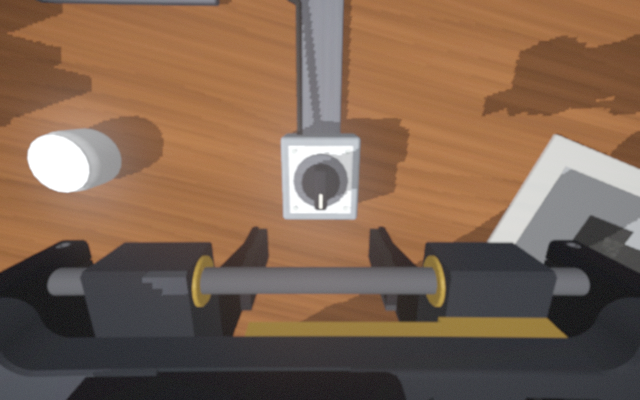

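The wrist view shows the knob at (321,185), centred between the fingers, with its bar along the image vertical, so the yaw matches. I'll cross-check with wrist depth.

```bash
python3 - <<'E'
from h import *
c=cam("wrist");W=cloud(c).reshape(-1,3)
for lo,hi,nm in(([.48,-.3,.09],[.58,-.2,.11],"bar"),([.46,-.32,.048],[.6,-.18,.06],"box"),([.48,-.3,.062],[.58,-.2,.072],"disc")):
    P=W[np.all((W>lo)&(W<hi),1)]; print(nm,len(P),P.mean(0).round(4),cv2.minAreaRect((P[:,:2]*1000).astype(np.float32)))
E
```

```text
bar 571 [ 0.5321 -0.2478  0.0988] ((531.1661987304688, -248.14273071289062), (42.64261245727539, 13.656986236572266), 14.314682960510254)
box 3982 [ 0.5363 -0.2469  0.0556] ((531.350830078125, -248.20050048828125), (98.13363647460938, 89.99689483642578), 14.068188667297363)
disc 871 [ 0.5327 -0.2476  0.0675] ((531.612060546875, -248.1424560546875), (56.66375732421875, 60.842063903808594), 15.024857521057129)
```

```bash
python3 -m pendant '[{"rx":0,"ry":0,"rz":0,"tx":-1.5,"ty":3,"tz":10,"jaw":60},{"rx":0,"ry":0,"rz":0,"tx":0,"ty":0,"tz":25,"jaw":60},{"rx":0,"ry":0,"rz":0,"tx":0,"ty":0,"tz":25,"jaw":60},{"rx":0,"ry":0,"rz":0,"tx":0,"ty":0,"tz":25,"jaw":60},{"rx":0,"ry":0,"rz":0,"tx":0,"ty":0,"tz":20,"jaw":60},{"rx":0,"ry":0,"rz":0,"tx":0,"ty":0,"tz":15,"jaw":60},{"rx":0,"ry":0,"rz":0,"tx":0,"ty":0,"tz":15,"jaw":60},{"rx":0,"ry":0,"rz":0,"tx":0,"ty":0,"tz":10,"jaw":60},{"rx":0,"ry":0,"rz":0,"tx":0,"ty":0,"tz":5,"jaw":60},{"rx":0,"ry":0,"rz":0,"tx":0,"ty":0,"tz":0,"jaw":60},{"rx":0,"ry":0,"rz":0,"tx":0,"ty":0,"tz":0,"jaw":60}]'; python3 -c "
from h import *;o=env.get_obs();print(o['qpos'].round(1),o['tool_pos'],o['tool_rot']);c=cam('top');save(c,'tk.png');d=np.array([.5312,-.2483,.086])-o['tool_pos'];print(R.from_euler('xyz',o['tool_rot'],degrees=True).inv().apply(d)*1000)"
```

```text
time_s: 5.58
tool_pos: [0.5316, -0.2489, 0.087]
tool_rot: [180.0, -0.0, 14.1]
force: [-0.4, -1.2, -0.4]
grip_width: 0.0601
[-25.7  28.2  60.4 103.8 -27.2  64.  -31.6] [ 0.53157389 -0.24888188  0.08703649] [ 1.79965122e+02 -3.59287786e-02  1.41430573e+01]
[-0.22103188 -0.65623237  1.03595553]
```

```bash
python3 -m pendant '[{"rx":0,"ry":0,"rz":0,"tx":0,"ty":0,"tz":0,"jaw":0},{"rx":0,"ry":0,"rz":0,"tx":0,"ty":0,"tz":0,"jaw":0},{"rx":0,"ry":0,"rz":0,"tx":0,"ty":0,"tz":0,"jaw":0},{"rx":0,"ry":0,"rz":0,"tx":0,"ty":0,"tz":0,"jaw":0},{"rx":0,"ry":0,"rz":0,"tx":0,"ty":0,"tz":0,"jaw":0},{"rx":0,"ry":0,"rz":0,"tx":0,"ty":0,"tz":0,"jaw":0},{"rx":0,"ry":0,"rz":0,"tx":0,"ty":0,"tz":0,"jaw":0},{"rx":0,"ry":0,"rz":0,"tx":0,"ty":0,"tz":0,"jaw":0}]' 30; python3 -c "
from h import *;o=env.get_obs();print(o['qpos'].round(1),o['tool_pos'],o['tool_rot'],o['wrist_torque'])"
```

```text
time_s: 6.3
tool_pos: [0.5311, -0.2481, 0.0865]
tool_rot: [-179.9, 0.0, 14.1]
force: [-1.9, 8.9, 4.2]
grip_width: 0.0149
[-25.7  28.2  60.4 103.9 -27.2  64.1 -31.6] [ 0.53109263 -0.24814625  0.08651339] [-1.79943705e+02  1.67896495e-03  1.41361339e+01] [ 2.25776171  0.69907767 -0.07189408]
```

```bash
python3 -m pendant '[{"rx":0,"ry":0,"rz":5,"tx":0,"ty":0,"tz":0,"jaw":0},{"rx":0,"ry":0,"rz":5,"tx":0,"ty":0,"tz":0,"jaw":0},{"rx":0,"ry":0,"rz":5,"tx":0,"ty":0,"tz":0,"jaw":0},{"rx":0,"ry":0,"rz":5,"tx":0,"ty":0,"tz":0,"jaw":0},{"rx":0,"ry":0,"rz":5,"tx":0,"ty":0,"tz":0,"jaw":0},{"rx":0,"ry":0,"rz":5,"tx":0,"ty":0,"tz":0,"jaw":0},{"rx":0,"ry":0,"rz":5,"tx":0,"ty":0,"tz":0,"jaw":0},{"rx":0,"ry":0,"rz":5,"tx":0,"ty":0,"tz":0,"jaw":0},{"rx":0,"ry":0,"rz":5,"tx":0,"ty":0,"tz":0,"jaw":0},{"rx":0,"ry":0,"rz":5,"tx":0,"ty":0,"tz":0,"jaw":0},{"rx":0,"ry":0,"rz":5,"tx":0,"ty":0,"tz":0,"jaw":0},{"rx":0,"ry":0,"rz":5,"tx":0,"ty":0,"tz":0,"jaw":0},{"rx":0,"ry":0,"rz":5,"tx":0,"ty":0,"tz":0,"jaw":0},{"rx":0,"ry":0,"rz":1,"tx":0,"ty":0,"tz":0,"jaw":0},{"rx":0,"ry":0,"rz":0,"tx":0,"ty":0,"tz":0,"jaw":0},{"rx":0,"ry":0,"rz":0,"tx":0,"ty":0,"tz":0,"jaw":0}]'; python3 -c "
from h import *;o=env.get_obs();print(o['qpos'].round(1),o['tool_pos'],o['tool_rot'],o['wrist_torque']);c=cam('wrist');save(c,'wk2.png')"
```

```text
time_s: 7.63
tool_pos: [0.5306, -0.2489, 0.0866]
tool_rot: [180.0, 0.0, -51.8]
force: [-3.0, -1.2, 1.4]
grip_width: 0.0138
[-30.6  33.9  69.1 104.  -34.5  66.8 -91.9] [ 0.53061768 -0.24886797  0.08655585] [ 1.79951473e+02  2.25128992e-02 -5.17572376e+01] [-0.16025136  0.79034745  0.0922713 ]
```

View pics/wk2.png

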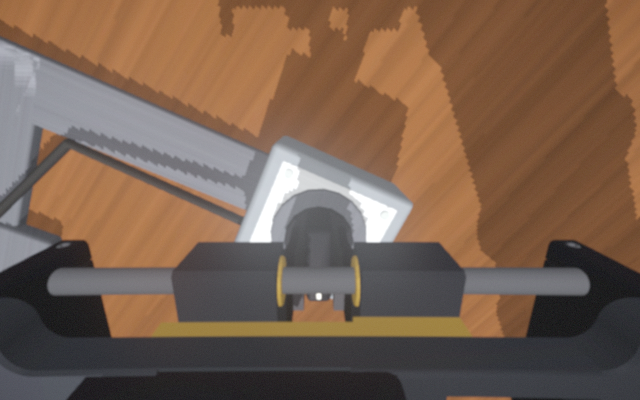

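The bar stays aligned with the jaws at (320,285), and the box has turned about 66° relative to them. I'll turn a few more degrees to be sure of the stop, hold, then open.

```bash
python3 -m pendant '[{"rx":0,"ry":0,"rz":2,"tx":0,"ty":0,"tz":0,"jaw":0},{"rx":0,"ry":0,"rz":2,"tx":0,"ty":0,"tz":0,"jaw":0},{"rx":0,"ry":0,"rz":0,"tx":0,"ty":0,"tz":0,"jaw":0},{"rx":0,"ry":0,"rz":0,"tx":0,"ty":0,"tz":0,"jaw":0},{"rx":0,"ry":0,"rz":0,"tx":0,"ty":0,"tz":0,"jaw":0}]';python3 -c "
from h import *;o=env.get_obs();print(o['qpos'].round(1),o['tool_pos'],o['tool_rot'],o['wrist_torque'])"
python3 -m pendant '[{"rx":0,"ry":0,"rz":0,"tx":0,"ty":0,"tz":0,"jaw":87},{"rx":0,"ry":0,"rz":0,"tx":0,"ty":0,"tz":0,"jaw":87},{"rx":0,"ry":0,"rz":0,"tx":0,"ty":0,"tz":0,"jaw":87},{"rx":0,"ry":0,"rz":0,"tx":0,"ty":0,"tz":0,"jaw":87},{"rx":0,"ry":0,"rz":0,"tx":0,"ty":0,"tz":0,"jaw":87},{"rx":0,"ry":0,"rz":0,"tx":0,"ty":0,"tz":0,"jaw":87},{"rx":0,"ry":0,"rz":0,"tx":0,"ty":0,"tz":0,"jaw":87},{"rx":0,"ry":0,"rz":0,"tx":0,"ty":0,"tz":0,"jaw":87},{"rx":0,"ry":0,"rz":0,"tx":0,"ty":0,"tz":0,"jaw":87},{"rx":0,"ry":0,"rz":0,"tx":0,"ty":0,"tz":0,"jaw":87},{"rx":0,"ry":0,"rz":0,"tx":0,"ty":0,"tz":-5,"jaw":87},{"rx":0,"ry":0,"rz":0,"tx":0,"ty":0,"tz":-15,"jaw":87},{"rx":0,"ry":0,"rz":0,"tx":0,"ty":0,"tz":-30,"jaw":87},{"rx":0,"ry":0,"rz":0,"tx":0,"ty":0,"tz":-30,"jaw":87},{"rx":0,"ry":0,"rz":0,"tx":0,"ty":0,"tz":-30,"jaw":87},{"rx":0,"ry":0,"rz":0,"tx":0,"ty":0,"tz":-30,"jaw":87},{"rx":0,"ry":0,"rz":0,"tx":0,"ty":0,"tz":-20,"jaw":87}]'; python3 -c "
from h import *;o=env.get_obs();print(o['qpos'].round(1),o['tool_pos'],o['tool_rot'],o['wrist_torque']);c=cam('wrist');save(c,'wk3.png')"
```

```text
time_s: 8.1
tool_pos: [0.5306, -0.2489, 0.0865]
tool_rot: [179.9, 0.0, -55.8]
force: [-4.3, -0.7, 2.9]
grip_width: 0.0137
[-30.7  34.   69.2 104.  -34.6  66.9 -95.8] [ 0.53057644 -0.2489054   0.08654384] [ 1.79939986e+02  1.65808663e-02 -5.57685404e+01] [-0.38053566  1.13254865  0.5219434 ]
time_s: 9.52
tool_pos: [0.5316, -0.2495, 0.25]
tool_rot: [-179.8, -0.1, -55.9]
force: [0.8, -0.4, 0.3]
grip_width: 0.0872
[ -33.3   19.8   69.7   93.3  -18.9   79.9 -107.4] [ 0.53156886 -0.24946058  0.25000527] [-1.79846157e+02 -1.31290299e-01 -5.59060996e+01] [-0.00760859  0.03291753 -0.00202942]
```

View pics/wk3.png

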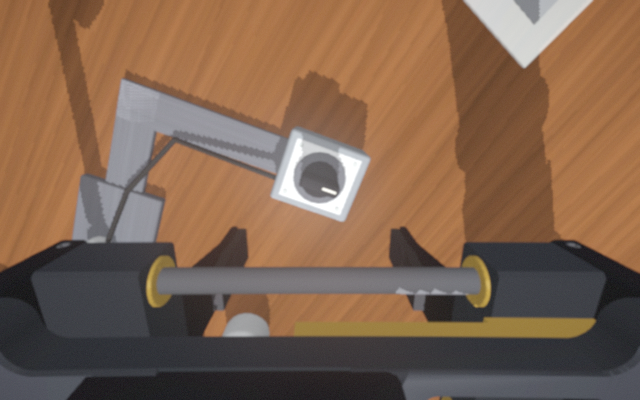

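The wrist torque rose to 0.52 N m, so the knob was on the stop. Its mark, at (328,190), is now square with the box again, so it has sprung back. Next I turn the gripper and go to the block.

```bash
python3 -m pendant '[{"rx":0,"ry":0,"rz":-7,"tx":0,"ty":0,"tz":0,"jaw":87},{"rx":0,"ry":0,"rz":-7,"tx":0,"ty":0,"tz":0,"jaw":87},{"rx":0,"ry":0,"rz":-7,"tx":0,"ty":0,"tz":0,"jaw":87},{"rx":0,"ry":0,"rz":-7,"tx":0,"ty":0,"tz":0,"jaw":87},{"rx":0,"ry":0,"rz":-7,"tx":0,"ty":0,"tz":0,"jaw":87},{"rx":0,"ry":0,"rz":-7,"tx":0,"ty":0,"tz":0,"jaw":87},{"rx":0,"ry":0,"rz":-7,"tx":0,"ty":0,"tz":0,"jaw":87},{"rx":0,"ry":0,"rz":-7,"tx":0,"ty":0,"tz":0,"jaw":87},{"rx":0,"ry":0,"rz":-7,"tx":0,"ty":0,"tz":0,"jaw":87},{"rx":0,"ry":0,"rz":-7,"tx":0,"ty":0,"tz":0,"jaw":87},{"rx":0,"ry":0,"rz":-7,"tx":0,"ty":0,"tz":0,"jaw":87},{"rx":0,"ry":0,"rz":-7,"tx":0,"ty":0,"tz":0,"jaw":87},{"rx":0,"ry":0,"rz":-7,"tx":0,"ty":0,"tz":0,"jaw":87},{"rx":0,"ry":0,"rz":-7,"tx":0,"ty":0,"tz":0,"jaw":87},{"rx":0,"ry":0,"rz":-7,"tx":0,"ty":0,"tz":0,"jaw":87},{"rx":0,"ry":0,"rz":-7,"tx":0,"ty":0,"tz":0,"jaw":87},{"rx":0,"ry":0,"rz":-7,"tx":0,"ty":0,"tz":0,"jaw":87},{"rx":0,"ry":0,"rz":-7,"tx":0,"ty":0,"tz":0,"jaw":87},{"rx":0,"ry":0,"rz":-7,"tx":0,"ty":0,"tz":0,"jaw":87},{"rx":0,"ry":0,"rz":-7,"tx":0,"ty":0,"tz":0,"jaw":87}]'; python3 -m pendant '[{"rx":0,"ry":0,"rz":-6.8,"tx":0,"ty":0,"tz":0,"jaw":87},{"rx":0,"ry":0,"rz":0,"tx":20,"ty":-10,"tz":0,"jaw":87},{"rx":0,"ry":0,"rz":0,"tx":30,"ty":-15,"tz":0,"jaw":87},{"rx":0,"ry":0,"rz":0,"tx":30,"ty":-15,"tz":0,"jaw":87},{"rx":0,"ry":0,"rz":0,"tx":30,"ty":-15,"tz":0,"jaw":87},{"rx":0,"ry":0,"rz":0,"tx":30,"ty":-15,"tz":0,"jaw":87},{"rx":0,"ry":0,"rz":0,"tx":30,"ty":-10,"tz":0,"jaw":87},{"rx":0,"ry":0,"rz":0,"tx":30,"ty":0,"tz":0,"jaw":87},{"rx":0,"ry":0,"rz":0,"tx":30,"ty":0,"tz":0,"jaw":87},{"rx":0,"ry":0,"rz":0,"tx":30,"ty":0,"tz":0,"jaw":87},{"rx":0,"ry":0,"rz":0,"tx":30,"ty":0,"tz":0,"jaw":87},{"rx":0,"ry":0,"rz":0,"tx":30,"ty":0,"tz":0,"jaw":87},{"rx":0,"ry":0,"rz":0,"tx":30,"ty":0,"tz":0,"jaw":87},{"rx":0,"ry":0,"rz":0,"tx":30,"ty":0,"tz":0,"jaw":87}]';python3 -c "
from h import *;o=env.get_obs();print(o['qpos'].round(1),o['tool_pos'],o['tool_rot'],o['wrist_torque'])"
```

```text
time_s: 11.23
tool_pos: [0.5309, -0.2487, 0.2466]
tool_rot: [-180.0, -0.0, 84.5]
force: [0.0, -0.4, 0.3]
grip_width: 0.0866
time_s: 12.4
tool_pos: [0.4446, 0.1312, 0.2467]
tool_rot: [180.0, -0.0, 90.9]
force: [1.4, -0.5, -0.7]
grip_width: 0.0868
[-39.8  -5.6  18.9 108.1   1.8  77.2 -20.5] [0.44462551 0.13121861 0.24674098] [ 1.79984861e+02 -2.58160624e-02  9.09013318e+01] [-0.12804361 -0.00186764 -0.01468623]
```

```bash
python3 -m pendant '[{"rx":0,"ry":0,"rz":0,"tx":32,"ty":5,"tz":0,"jaw":60},{"rx":0,"ry":0,"rz":0,"tx":32,"ty":5,"tz":0,"jaw":60},{"rx":0,"ry":0,"rz":0,"tx":32,"ty":5,"tz":0,"jaw":60},{"rx":0,"ry":0,"rz":0,"tx":32,"ty":4,"tz":0,"jaw":60},{"rx":0,"ry":0,"rz":0,"tx":0,"ty":0,"tz":0,"jaw":60},{"rx":0,"ry":0,"rz":0,"tx":0,"ty":0,"tz":0,"jaw":60},{"rx":0,"ry":0,"rz":0,"tx":0,"ty":0,"tz":0,"jaw":60}]';python3 - <<'E'
from h import *
o=env.get_obs();print(o['qpos'].round(1),o['tool_pos'],o['tool_rot'],o['wrist_torque'])
for n in("wrist","top"):
    c=cam(n);save(c,n+'b.png');W=cloud(c).reshape(-1,3)
    P=W[np.all((W>[.43,.18,.155])&(W<[.5,.33,.175]),1)]
    if len(P)>5: print(n,len(P),P.mean(0).round(4),cv2.minAreaRect((P[:,:2]*1000).astype(np.float32)))
E
```

```text
time_s: 12.98
tool_pos: [0.462, 0.2574, 0.2464]
tool_rot: [-180.0, 0.1, 90.9]
force: [0.7, -0.8, 0.4]
grip_width: 0.0609
[-45.2   3.2  13.7 100.   -0.7  77.  -30.4] [0.4619648  0.25742138 0.24637514] [-1.79986420e+02  6.53288618e-02  9.08991881e+01] [-0.11340154  0.04299236 -0.00562731]
wrist 2298 [0.4609 0.2629 0.1682] ((460.9110412597656, 259.5289001464844), (17.99042510986328, 89.81053924560547), 0.8345159888267517)
top 144 [0.4617 0.2415 0.1678] ((461.68096923828125, 247.14659118652344), (17.955915451049805, 65.93458557128906), 0.47922971844673157)
```

View pics/wristb.png

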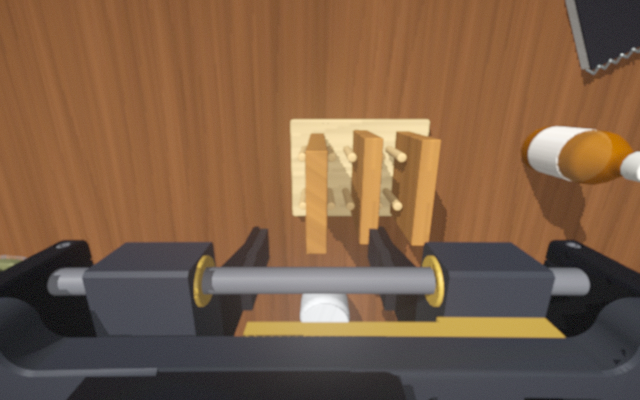

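The wrist view shows the tall block at (316,195), centred between the fingers, and its top measures 18 × 90 mm at z 0.168, as specified. Next I descend and grip.

```bash
python3 -m pendant '[{"rx":0,"ry":0,"rz":0,"tx":2,"ty":-0.8,"tz":10,"jaw":44},{"rx":0,"ry":0,"rz":0,"tx":0,"ty":0,"tz":20,"jaw":44},{"rx":0,"ry":0,"rz":0,"tx":0,"ty":0,"tz":20,"jaw":44},{"rx":0,"ry":0,"rz":0,"tx":0,"ty":0,"tz":15,"jaw":44},{"rx":0,"ry":0,"rz":0,"tx":0,"ty":0,"tz":15,"jaw":44},{"rx":0,"ry":0,"rz":0,"tx":0,"ty":0,"tz":10,"jaw":44},{"rx":0,"ry":0,"rz":0,"tx":0,"ty":0,"tz":5,"jaw":44},{"rx":0,"ry":0,"rz":0,"tx":0,"ty":0,"tz":5,"jaw":44},{"rx":0,"ry":0,"rz":0,"tx":0,"ty":0,"tz":0,"jaw":44},{"rx":0,"ry":0,"rz":0,"tx":0,"ty":0,"tz":0,"jaw":0},{"rx":0,"ry":0,"rz":0,"tx":0,"ty":0,"tz":0,"jaw":0},{"rx":0,"ry":0,"rz":0,"tx":0,"ty":0,"tz":0,"jaw":0},{"rx":0,"ry":0,"rz":0,"tx":0,"ty":0,"tz":0,"jaw":0},{"rx":0,"ry":0,"rz":0,"tx":0,"ty":0,"tz":0,"jaw":0},{"rx":0,"ry":0,"rz":0,"tx":0,"ty":0,"tz":0,"jaw":0},{"rx":0,"ry":0,"rz":0,"tx":0,"ty":0,"tz":0,"jaw":0},{"rx":0,"ry":0,"rz":0,"tx":0,"ty":0,"tz":0,"jaw":0}]' 35;python3 -c "
from h import *;o=env.get_obs();print(o['qpos'].round(1),o['tool_pos'],o['tool_rot'],o['wrist_torque'])"
```

```text
time_s: 14.5
tool_pos: [0.4611, 0.2606, 0.1469]
tool_rot: [180.0, -0.0, 90.9]
force: [-1.1, -0.6, 3.4]
grip_width: 0.0179
[-44.9   7.4  13.5 107.3  -1.9  65.6 -29.7] [0.46106787 0.26056054 0.14692731] [ 1.79987463e+02 -2.35979829e-02  9.09454997e+01] [-0.12467415  0.28303275  0.02653157]
```

```bash
python3 -m pendant '[{"rx":0,"ry":0,"rz":0,"tx":0,"ty":0,"tz":-3,"jaw":0},{"rx":0,"ry":0,"rz":0,"tx":0,"ty":0,"tz":-7,"jaw":0},{"rx":0,"ry":0,"rz":0,"tx":0,"ty":0,"tz":-10,"jaw":0},{"rx":0,"ry":0,"rz":0,"tx":0,"ty":0,"tz":-10,"jaw":0},{"rx":0,"ry":0,"rz":0,"tx":0,"ty":0,"tz":-10,"jaw":0},{"rx":0,"ry":0,"rz":0,"tx":0,"ty":0,"tz":-10,"jaw":0},{"rx":0,"ry":0,"rz":0,"tx":0,"ty":0,"tz":-10,"jaw":0},{"rx":0,"ry":0,"rz":0,"tx":0,"ty":0,"tz":-10,"jaw":0},{"rx":0,"ry":0,"rz":0,"tx":0,"ty":0,"tz":-10,"jaw":0},{"rx":0,"ry":0,"rz":0,"tx":0,"ty":0,"tz":-10,"jaw":0},{"rx":0,"ry":0,"rz":0,"tx":0,"ty":0,"tz":-10,"jaw":0},{"rx":0,"ry":0,"rz":0,"tx":0,"ty":0,"tz":-10,"jaw":0},{"rx":0,"ry":0,"rz":0,"tx":0,"ty":0,"tz":-10,"jaw":0},{"rx":0,"ry":0,"rz":0,"tx":0,"ty":0,"tz":-5,"jaw":0},{"rx":0,"ry":0,"rz":0,"tx":0,"ty":0,"tz":0,"jaw":0},{"rx":0,"ry":0,"rz":0,"tx":0,"ty":0,"tz":0,"jaw":0}]';python3 -c "
from h import *;o=env.get_obs();print(o['qpos'].round(1),o['tool_pos'],o['tool_rot'],o['wrist_torque']);save(cam('scene'),'sl.png')"
```

```text
time_s: 15.83
tool_pos: [0.4611, 0.2604, 0.2717]
tool_rot: [180.0, -0.0, 90.9]
force: [1.0, -0.3, -1.2]
grip_width: 0.0177
[-45.4   2.6  13.6  97.7  -0.6  79.8 -30.8] [0.4610774  0.26040754 0.27167059] [ 1.79985932e+02 -8.81152259e-03  9.09439398e+01] [-0.10802221  0.01293968 -0.01367528]
```

View pics/sl.png

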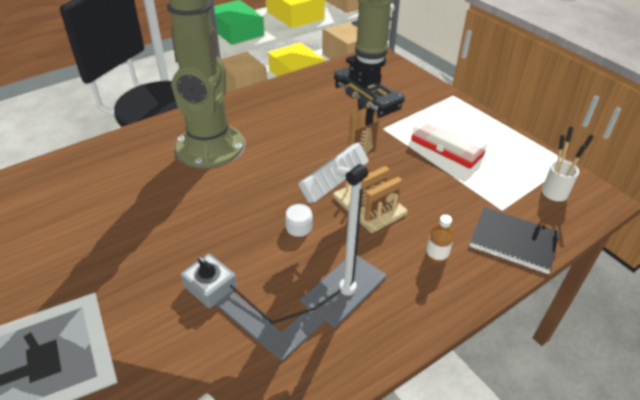

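The scene view shows the block held clear above the rack at (360,130), with the squat blocks, tin and bottle undisturbed. Now the target pose.

```bash
cat >> h.py <<'E'
a=np.radians(14.1);t=0.70
KN=np.array([.5312,-.2483]);LO=KN-.215*np.array([np.sin(a),-np.cos(a)])
HX=np.array([np.cos(t)*np.cos(a),np.cos(t)*np.sin(a),np.sin(t)]);HY=np.array([-np.sin(a),np.cos(a),0]);HZ=np.cross(HX,HY)
RT=np.c_[np.cross(HX,-HZ),HX,-HZ]
F=np.r_[LO,.18]; TT=F+.054*HZ-.009*HX
def todo(T=TT,Rt=RT):
    o=env.get_obs();Rc=R.from_euler('xyz',o['tool_rot'],degrees=True)
    print('q',o['qpos'].round(1),'pos',o['tool_pos'].round(4),'rot',o['tool_rot'].round(1),'t',o['time_s'],'f',o['force'].round(1))
    print('shift tool',(Rc.inv().apply(T-o['tool_pos'])*1000).round(1),'rotvec',(Rc.inv()*R.from_matrix(Rt)).as_rotvec(degrees=True).round(1))
    f=o['tool_pos']-Rc.as_matrix()@[0,0,-.054]*1+Rc.as_matrix()@[0,.009,0]
    M=np.c_[HX,HY,HZ]; print('face in head',(M.T@(f-(F+.25*HX))).round(3),'ang',np.degrees(np.arccos(Rc.as_matrix()[:,1]@HX)).round(1))
E
python3 -c "
from h import *;print(TT,LO);todo()"
```

```text
[ 0.43840691 -0.04992928  0.21550352] [ 0.47882277 -0.03977752]
q [-45.4   2.6  13.6  97.7  -0.6  79.8 -30.8] pos [0.4608 0.2603 0.2711] rot [-180.     0.    90.9] t 15.8833 f [-0.7 -0.3 -1.6]
shift tool [-309.8  -27.5   55.8] rotvec [-40.    4.6 -12.6]
face in head [-0.177  0.293 -0.013] ang 41.9
```

```bash
python3 -m pendant '[{"rx":0,"ry":0,"rz":0,"tx":-10,"ty":0,"tz":0,"jaw":0},{"rx":0,"ry":0,"rz":0,"tx":-20,"ty":-1,"tz":0,"jaw":0},{"rx":0,"ry":0,"rz":0,"tx":-25,"ty":-1,"tz":0,"jaw":0},{"rx":0,"ry":0,"rz":0,"tx":-25,"ty":-1,"tz":0,"jaw":0},{"rx":0,"ry":0,"rz":0,"tx":-25,"ty":-1,"tz":0,"jaw":0},{"rx":0,"ry":0,"rz":0,"tx":-25,"ty":-2,"tz":0,"jaw":0},{"rx":0,"ry":0,"rz":0,"tx":-25,"ty":-2,"tz":0,"jaw":0},{"rx":0,"ry":0,"rz":0,"tx":-25,"ty":-2,"tz":0,"jaw":0},{"rx":0,"ry":0,"rz":0,"tx":-25,"ty":-2,"tz":0,"jaw":0},{"rx":0,"ry":0,"rz":0,"tx":-25,"ty":-1,"tz":0,"jaw":0},{"rx":0,"ry":0,"rz":0,"tx":-25,"ty":0,"tz":0,"jaw":0},{"rx":0,"ry":0,"rz":0,"tx":-25,"ty":0,"tz":0,"jaw":0},{"rx":0,"ry":0,"rz":0,"tx":-20,"ty":0,"tz":0,"jaw":0},{"rx":0,"ry":0,"rz":0,"tx":-10,"ty":0,"tz":0,"jaw":0},{"rx":0,"ry":0,"rz":-4,"tx":0,"ty":0,"tz":0,"jaw":0},{"rx":0,"ry":0,"rz":-5,"tx":0,"ty":0,"tz":0,"jaw":0},{"rx":0,"ry":0,"rz":-4,"tx":0,"ty":0,"tz":0,"jaw":0},{"rx":0,"ry":0,"rz":0,"tx":0,"ty":0,"tz":0,"jaw":0}]';python3 -c "
from h import *;todo()"
```

```text
time_s: 17.38
tool_pos: [0.4527, -0.0496, 0.2711]
tool_rot: [-180.0, -0.0, 104.1]
force: [0.1, 0.2, -1.0]
grip_width: 0.0178
q [-32.1  -8.9  31.7 107.2   4.7  80.5  12.6] pos [ 0.4527 -0.0496  0.2711] rot [-180.    -0.   104.1] t 17.3833 f [ 0.1  0.2 -1. ]
shift tool [  3.1 -13.9  55.6] rotvec [-40.2  -0.   -0.1]
face in head [-0.24  -0.003  0.04 ] ang 40.2
```

Now tilt gradually: 20° first, then check the joints.

```bash
python3 -m pendant '[{"rx":-2,"ry":0,"rz":0,"tx":0,"ty":0,"tz":0,"jaw":0},{"rx":-3,"ry":0,"rz":0,"tx":0,"ty":0,"tz":0,"jaw":0},{"rx":-4,"ry":0,"rz":0,"tx":0,"ty":0,"tz":0,"jaw":0},{"rx":-4,"ry":0,"rz":0,"tx":0,"ty":0,"tz":0,"jaw":0},{"rx":-4,"ry":0,"rz":0,"tx":0,"ty":0,"tz":0,"jaw":0},{"rx":-3,"ry":0,"rz":0,"tx":0,"ty":0,"tz":0,"jaw":0},{"rx":0,"ry":0,"rz":0,"tx":0,"ty":0,"tz":0,"jaw":0}]';python3 -c "
from h import *;todo()"
```

```text
time_s: 17.97
tool_pos: [0.4501, -0.052, 0.2757]
tool_rot: [166.1, -0.3, 103.6]
force: [0.7, -0.9, -1.4]
grip_width: 0.0175
q [ -3.3 -17.2   8.5 115.5  -2.3  68.5  19.3] pos [ 0.4501 -0.052   0.2757] rot [166.1  -0.3 103.6] t 17.9667 f [ 0.7 -0.9 -1.4]
shift tool [  4.5 -25.   55.9] rotvec [-26.3  -0.   -0.6]
face in head [-0.228 -0.005  0.041] ang 26.3
```

```bash
python3 -m pendant '[{"rx":0,"ry":0,"rz":0,"tx":0,"ty":5,"tz":10,"jaw":0},{"rx":0,"ry":0,"rz":0,"tx":0,"ty":9,"tz":18,"jaw":0},{"rx":0,"ry":0,"rz":0,"tx":0,"ty":9,"tz":18,"jaw":0},{"rx":0,"ry":0,"rz":0,"tx":0,"ty":5,"tz":12,"jaw":0},{"rx":-2,"ry":0,"rz":0,"tx":0,"ty":0,"tz":0,"jaw":0},{"rx":-3,"ry":0,"rz":0,"tx":0,"ty":0,"tz":0,"jaw":0},{"rx":-3,"ry":0,"rz":0,"tx":0,"ty":0,"tz":0,"jaw":0},{"rx":-2,"ry":0,"rz":0,"tx":0,"ty":0,"tz":0,"jaw":0},{"rx":0,"ry":0,"rz":0,"tx":0,"ty":0,"tz":0,"jaw":0}]';python3 -c "
from h import *;todo()"
```

```text
time_s: 18.72
tool_pos: [0.4901, -0.0368, 0.2244]
tool_rot: [156.2, -0.5, 104.3]
force: [-0.2, 0.0, -1.8]
grip_width: 0.0181
q [ -2.5 -17.1   8.5 123.6  -7.7  51.3  24. ] pos [ 0.4901 -0.0368  0.2244] rot [156.2  -0.5 104.3] t 18.7167 f [-0.2  0.  -1.8]
shift tool [ -0.1 -52.4 -13.4] rotvec [-16.3  -0.5  -0.1]
face in head [-0.219  0.001 -0.028] ang 16.3
```

```bash
python3 -m pendant '[{"rx":0,"ry":0,"rz":0,"tx":0,"ty":5,"tz":2,"jaw":0},{"rx":0,"ry":0,"rz":0,"tx":0,"ty":9,"tz":4,"jaw":0},{"rx":0,"ry":0,"rz":0,"tx":0,"ty":9,"tz":4,"jaw":0},{"rx":0,"ry":0,"rz":0,"tx":0,"ty":5,"tz":2,"jaw":0},{"rx":-2,"ry":0,"rz":0,"tx":0,"ty":0,"tz":0,"jaw":0},{"rx":-3,"ry":0,"rz":0,"tx":0,"ty":0,"tz":0,"jaw":0},{"rx":-3,"ry":0,"rz":0,"tx":0,"ty":0,"tz":0,"jaw":0},{"rx":-2,"ry":0,"rz":0,"tx":0,"ty":0,"tz":0,"jaw":0},{"rx":0,"ry":0,"rz":0,"tx":0,"ty":0,"tz":0,"jaw":0}]';python3 -c "
from h import *;todo()"
```

```text
time_s: 19.47
tool_pos: [0.5215, -0.0339, 0.2257]
tool_rot: [147.1, -0.4, 103.9]
force: [0.5, -0.9, -0.7]
grip_width: 0.0177
q [ 14.4 -17.2  -4.2 126.8 -21.7  41.8  36.4] pos [ 0.5215 -0.0339  0.2257] rot [147.1  -0.4 103.9] t 19.4667 f [ 0.5 -0.9 -0.7]
shift tool [  4.3 -76.5 -37.3] rotvec [-7.2 -0.2 -0.4]
face in head [-0.186 -0.005 -0.047] ang 7.2
```

```bash
python3 -m pendant '[{"rx":0,"ry":0,"rz":0,"tx":0,"ty":0,"tz":0,"jaw":0},{"rx":0,"ry":0,"rz":0,"tx":0,"ty":0,"tz":0,"jaw":0},{"rx":0,"ry":0,"rz":0,"tx":0,"ty":0,"tz":0,"jaw":0},{"rx":0,"ry":0,"rz":0,"tx":0,"ty":0,"tz":0,"jaw":0}]'; python3 - <<'E'
from h import *
todo()
ims=[]
for n in("scene","top","wrist"):
    c=cam(n); np.savez("f_"+n,**c); W=cloud(c)
    ims.append(c["img"])
    # face points in head frame
    M=np.c_[HX,HY,HZ]; H=(W-(F+.25*HX))@M
    m=(abs(H[...,1])<.06)&(H[...,2]>-.16)&(H[...,2]<.06)&(H[...,0]>-.26)&(H[...,0]<-.12)
    P=H[m]; print(n,len(P))
    if len(P)>50:
        cc=P.mean(0); u,s,v=np.linalg.svd(P-cc,full_matrices=False); print(cc.round(3),P.min(0).round(3),P.max(0).round(3),'normal',v[2].round(3))
cv2.imwrite("pics/fin1.png",np.hstack([cv2.resize(ims[0][60:340,120:520],(400,280)),ims[1][80:360,120:520]])[...,::-1])
cv2.imwrite("pics/fin2.png",ims[2][...,::-1])
cv2.imwrite("pics/fin3.png",cv2.resize(ims[0][60:300,200:480],None,fx=2.5,fy=2.5)[...,::-1])
E
```

```text
time_s: 19.8
tool_pos: [0.5225, -0.0298, 0.2272]
tool_rot: [147.0, -0.4, 104.4]
force: [0.3, 0.3, -0.5]
grip_width: 0.0176
q [ 13.3 -17.2  -3.6 126.7 -21.5  41.8  36.2] pos [ 0.5225 -0.0298  0.2272] rot [147.   -0.4 104.4] t 19.8 f [ 0.3  0.3 -0.5]
shift tool [  1.3 -78.9 -37.3] rotvec [-7.1 -0.5 -0. ]
face in head [-0.183 -0.001 -0.047] ang 7.1
scene 2404
[-0.183 -0.009 -0.037] [-0.208 -0.051 -0.123] [-0.141  0.044  0.06 ] normal [-0.99   0.052  0.129]
top 438
[-0.186  0.004 -0.076] [-0.194 -0.047 -0.122] [-0.171  0.043  0.03 ] normal [ 0.995 -0.002 -0.099]
wrist 7050
[-0.183  0.015  0.02 ] [-0.209 -0.031 -0.117] [-0.163  0.044  0.06 ] normal [ 0.991 -0.003 -0.132]
```

View pics/fin1.png

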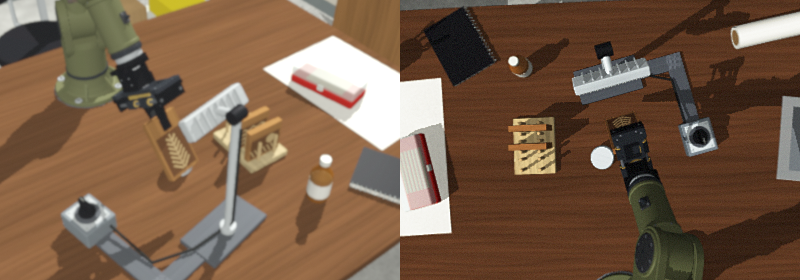

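View pics/fin3.png

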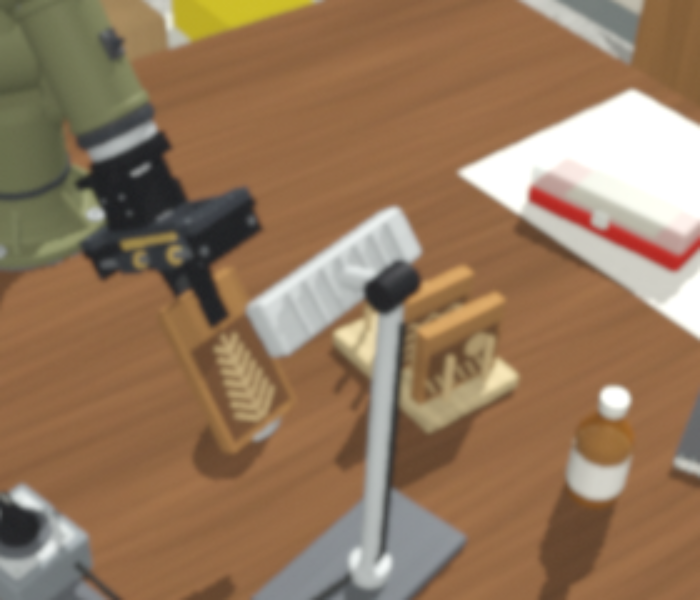

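View pics/fin2.png

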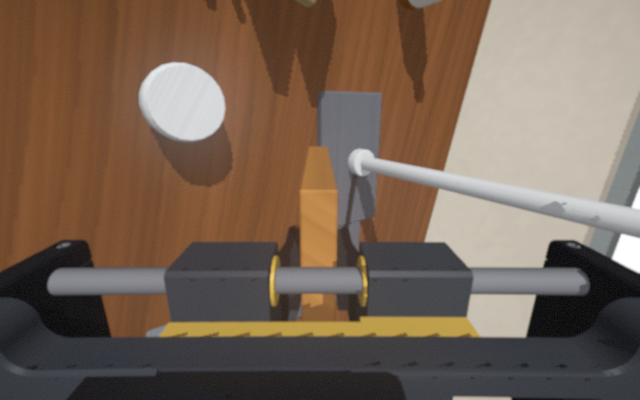

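The carved fern face looks up at the panel, with the block clear of the lamp, rack, tin and bench. The depth fit puts the face normal about 7° off square. I'll try moving back along the beam, nearer 25 cm, and check that it settles.

```bash
python3 -m pendant '[{"rx":0,"ry":0,"rz":0,"tx":0,"ty":-8,"tz":0,"jaw":0},{"rx":0,"ry":0,"rz":0,"tx":0,"ty":-12,"tz":0,"jaw":0},{"rx":0,"ry":0,"rz":0,"tx":0,"ty":-8,"tz":0,"jaw":0},{"rx":0,"ry":0,"rz":0,"tx":0,"ty":0,"tz":0,"jaw":0},{"rx":0,"ry":0,"rz":0,"tx":0,"ty":0,"tz":0,"jaw":0},{"rx":0,"ry":0,"rz":0,"tx":0,"ty":0,"tz":0,"jaw":0}]'; python3 -c "
from h import *;todo();print(env.get_obs()['joint_velocities'].round(2))"; python3 -m pendant '[{"rx":0,"ry":0,"rz":0,"tx":0,"ty":0,"tz":0,"jaw":0},{"rx":0,"ry":0,"rz":0,"tx":0,"ty":0,"tz":0,"jaw":0},{"rx":0,"ry":0,"rz":0,"tx":0,"ty":0,"tz":0,"jaw":0},{"rx":0,"ry":0,"rz":0,"tx":0,"ty":0,"tz":0,"jaw":0},{"rx":0,"ry":0,"rz":0,"tx":0,"ty":0,"tz":0,"jaw":0},{"rx":0,"ry":0,"rz":0,"tx":0,"ty":0,"tz":0,"jaw":0},{"rx":0,"ry":0,"rz":0,"tx":0,"ty":0,"tz":0,"jaw":0},{"rx":0,"ry":0,"rz":0,"tx":0,"ty":0,"tz":0,"jaw":0},{"rx":0,"ry":0,"rz":0,"tx":0,"ty":0,"tz":0,"jaw":0},{"rx":0,"ry":0,"rz":0,"tx":0,"ty":0,"tz":0,"jaw":0}]';python3 -c "
from h import *;todo();print(env.get_obs()['joint_velocities'].round(2))"
```

```text
time_s: 20.45
tool_pos: [0.51, -0.0394, 0.208]
tool_rot: [147.3, -0.6, 104.4]
force: [0.0, 0.2, -0.9]
grip_width: 0.0179
q [ 21.9 -17.2  -9.2 128.8 -26.7  41.5  42.5] pos [ 0.51   -0.0394  0.208 ] rot [147.3  -0.6 104.4] t 20.45 f [ 0.   0.2 -0.9]
shift tool [  7.7 -56.5 -45.2] rotvec [-7.4 -0.7 -0.2]
face in head [-0.207 -0.007 -0.053] ang 7.4
[-0.05 -0.14 -0.21 -0.41 -0.05  0.02  0.1 ]
time_s: 21.28
tool_pos: [0.5096, -0.0396, 0.2074]
tool_rot: [147.3, -0.6, 104.4]
force: [0.1, 0.0, -2.0]
grip_width: 0.0178
q [ 22.  -17.2  -9.2 128.9 -26.7  41.5  42.6] pos [ 0.5096 -0.0396  0.2074] rot [147.3  -0.6 104.4] t 21.2833 f [ 0.1  0.  -2. ]
shift tool [  7.8 -55.8 -45.3] rotvec [-7.4 -0.7 -0.2]
face in head [-0.208 -0.007 -0.053] ang 7.4
[-0.07 -0.   -0.01  0.01  0.01 -0.02 -0.02]
```

```bash
python3 -m pendant '[{"rx":0,"ry":0,"rz":0,"tx":2,"ty":-6,"tz":0,"jaw":0},{"rx":0,"ry":0,"rz":0,"tx":3,"ty":-8,"tz":0,"jaw":0},{"rx":0,"ry":0,"rz":0,"tx":2,"ty":-6,"tz":0,"jaw":0},{"rx":0,"ry":0,"rz":0,"tx":0,"ty":0,"tz":0,"jaw":0},{"rx":0,"ry":0,"rz":0,"tx":0,"ty":0,"tz":0,"jaw":0},{"rx":0,"ry":0,"rz":0,"tx":0,"ty":0,"tz":0,"jaw":0},{"rx":0,"ry":0,"rz":0,"tx":0,"ty":0,"tz":0,"jaw":0},{"rx":0,"ry":0,"rz":0,"tx":0,"ty":0,"tz":0,"jaw":0},{"rx":0,"ry":0,"rz":0,"tx":0,"ty":0,"tz":0,"jaw":0},{"rx":0,"ry":0,"rz":0,"tx":0,"ty":0,"tz":0,"jaw":0},{"rx":0,"ry":0,"rz":0,"tx":0,"ty":0,"tz":0,"jaw":0},{"rx":0,"ry":0,"rz":0,"tx":0,"ty":0,"tz":0,"jaw":0}]'; python3 - <<'E'
from h import *
todo();print(env.get_obs()['joint_velocities'].round(2))
for n in("scene","top"):
    c=cam(n);save(c,n+"9.png");W=cloud(c)
    M=np.c_[HX,HY,HZ]; H=(W-(F+.25*HX))@M
    m=(abs(H[...,1])<.06)&(H[...,2]>-.16)&(H[...,2]<.04)&(H[...,0]>-.28)&(H[...,0]<-.14)
    P=H[m]; cc=np.median(P,0); u,s,v=np.linalg.svd(P-P.mean(0),full_matrices=False); print(n,len(P),cc.round(3),P.min(0).round(3),P.max(0).round(3),'normal',v[2].round(3))
    Q=W.reshape(-1,3)
    for lo,hi,nm in(([.40,-.02,.048],[.55,.1,.062],"tin"),([.54,.15,.105],[.6,.33,.125],"far"),([.49,.15,.105],[.54,.33,.125],"mid"),([.73,.25,.125],[.8,.33,.145],"cap"),([.48,-.3,.09],[.58,-.2,.11],"bar")):
        q=Q[np.all((Q>lo)&(Q<hi),1)]
        if len(q)>5: print(n,nm,len(q),cv2.minAreaRect((q[:,:2]*1000).astype(np.float32)))
E
```

```text
time_s: 22.28
tool_pos: [0.5013, -0.0397, 0.1925]
tool_rot: [147.6, -0.9, 104.5]
force: [-0.3, 0.3, -1.2]
grip_width: 0.018
q [ 22.5 -17.2  -9.4 130.6 -27.9  40.6  44.3] pos [ 0.5013 -0.0397  0.1925] rot [147.6  -0.9 104.5] t 22.2833 f [-0.3  0.3 -1.2]
shift tool [  6.2 -41.3 -53.3] rotvec [-7.7 -1.  -0.2]
face in head [-0.224 -0.004 -0.059] ang 7.7
[ 0.07 -0.03 -0.07  0.01  0.   -0.04  0.08]
scene 2296 [-0.225 -0.014 -0.05 ] [-0.252 -0.055 -0.134] [-0.192  0.04   0.04 ] normal [-0.989  0.053  0.137]
scene tin 88 ((481.4931640625, 64.5156021118164), (19.165878295898438, 56.16168975830078), 75.69674682617188)
scene far 300 ((569.5234985351562, 252.37307739257812), (22.476844787597656, 112.80337524414062), 1.0912063121795654)
scene mid 209 ((514.8296508789062, 259.0181884765625), (22.073007583618164, 100.32129669189453), 0.6685575246810913)
scene cap 96 ((760.8244018554688, 285.07525634765625), (26.772489547729492, 24.80963706970215), 72.92002868652344)
scene bar 101 ((530.5244140625, -248.62013244628906), (40.980133056640625, 15.389437675476074), 9.98841381072998)
top 454 [-0.227  0.002 -0.092] [-0.235 -0.052 -0.134] [-0.211  0.04   0.019] normal [ 0.993  0.001 -0.114]
top tin 390 ((476.5484924316406, 44.50931167602539), (63.02155685424805, 65.92744445800781), 88.47340393066406)
top far 251 ((569.5337524414062, 253.6934814453125), (18.07756996154785, 110.15239715576172), 0.8128793835639954)
top mid 254 ((515.4071044921875, 254.1786651611328), (18.153568267822266, 110.66201782226562), 0.8363704085350037)
top cap 78 ((760.7394409179688, 287.6827697753906), (27.097610473632812, 24.277217864990234), 40.809444427490234)
top bar 78 ((531.1675415039062, -248.70620727539062), (43.26481246948242, 14.313530921936035), 14.342284202575684)
```

```bash
python3 -c "
import cv2,numpy as np
a=cv2.imread('pics/scene9.png')[60:340,120:520];b=cv2.imread('pics/top9.png')[80:360,120:520];cv2.imwrite('pics/f9.png',np.hstack([a,b]))"
```

```text
(no output)
```

View pics/f9.png

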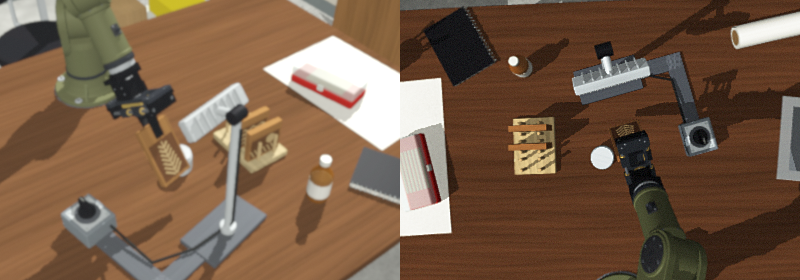

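Everything is still and within limits: the bystanders are where they started, and the knob bar is at 14°, its rest position. Handing in.

```bash
python3 -c "
from cell import env
print(env.sign_off())"
```

```text
the job is handed in; nothing more can be done
None
```

I started the lamp, drew the tall block out of the rack and handed in at about 22 s with the gripper holding it still in the beam. `sign_off` gives no verdict, so the figures below are my own last checks.

- **Knob:** I twisted it to the stop, where the wrist torque rose to 0.52 N m, and let it go. At the end its bar was back at rest, at the lamp's yaw of about 14°.
- **Block in the beam:** The middle of the carved face is about 22.4 cm in front of the panel, about 0 mm sideways and 59 mm below the beam's middle line (90 mm allowed). Its underside is about 8 cm above the bench.
- **Clearance:** The pictures show the block clear of the lamp, rack, tin and bench.
- **Bystanders:** The top camera puts the squat blocks, bottle and tin within about 1 mm of where they started. In the scene camera, the block in the beam partly hid the tin, so that view's tin position is off and I relied on the top view.

**Not ideal:** The tilt stopped about 7.7° short of square by the arm's pose, and camera depth fits gave 6.5 to 8.5° (20° allowed). The second joint was at its lower limit of about -17.2°. The same limit kept the block low in the beam and about 2.5 cm closer than 25 cm.

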